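Nest the last two screw trays on the pile

TASK

Put the emptied screw trays away. The tray lying crosswise on the pile must not be picked up off it: swing it round where it sits until its nose points the same way as the pile's and it drops fully home in the tray below; then fetch the tray standing on the bench, turn it to match and lower it (do not drop it) fully home in the one you have just nested. Keep the pile where it stands and leave the other things on the bench alone.

Things in the scene. Friction and masses are not known exactly. Their poses are not given: they have to be found in the camera images.
- pile_centre (a point): pile of three nested steel screw trays, one piece, 0.6 to 0.8 kg, 70 mm high, loose on the bench. Point: centre of its TOP tray, half-way up it, 49 mm above the bench, 21 mm below the pile's rim top. x to the nose, z up. A tray fully home has its point 14 mm above the point of the tray below (rim on rim), axes parallel, 1.5 mm side play; the leaning walls guide it in from 8 mm off
- cross_centre (a point): tray lying crosswise on the pile, base on the pile's rim, turned 40 to 110 degrees anticlockwise (from above) from the pile; 0.2 kg. All trays are alike: 140 long, 68 wide, 42 high, open-topped, house-shaped: square back at x -70, parallel sides to x +18, narrowing to a 26 wide nose at x +70 mm. Point: centre, half-way up (21 mm above underside). x to the nose, z up
- cross_mouth (a point): centre of the same tray's mouth, level with its rim top, 21 mm above its centre. Rim: band 14 mm high, outer face upright, flat top 6 mm wide; mouth inside it 128 x 56 mm. Below the rim the 2 mm walls lean in 16 degrees to a base 108 x 36 mm outside (x -54 to +54); inner floor 2 mm above the underside, about 104 x 33 mm (it narrows at the nose, from x +18). A fingertip in it can push the walls
- single_centre (a point): the tray standing upright by itself on the bench, like the others, 0.2 kg. Point: its centre, half-way up, 21 mm above the bench, 21 mm below the rim top. x to its nose, z up. Can be grasped across its 68 mm width by the rim's outer faces, at this x and y, with fingertips no lower than the rim's lower edge (14 mm below its top); lower, they may meet the rim below while nesting
- chisel: bystander: wood chisel lying along x, 300 mm long, 28 mm high at its wooden handle (to -x); origin on the bench under its ferrule
- mallet: bystander: beech mallet lying on its side, head 152 x 94 x 64 mm high, handle 250 mm long to +y; origin on the bench under the head's centre
- offcut: bystander: beech offcut 160 x 52 x 45 mm high; origin at the centre of its underside
- clamp: bystander: small F-clamp lying flat, bar 300 mm along x, jaws 85 mm to +y, 28 mm high; origin on the bench under the middle of its bar
Things that resemble listed ones, but are neither listed nor needed, are in the scene too. What is shaped like the part that bears cross_centre but black or purple is not meant. Leave any purple look-alike of the part that bears pile_centre alone.

How it is judged:
By the outcome, as a careful person would: the job done as asked, in the order asked, and still so for the second after the job is handed in, with the robot touching nothing.
It also fails if it takes over 72 s, if anything falls off the work surface, if the arm or the gripper's body presses on something with over 40 N, if the wrist force passes 120 N, or if a joint passes its speed limit or range.

ROBOT

A 6-joint arm with a two-finger parallel gripper is mounted at the origin on the work surface. World frame = base frame: x ahead of the robot, y to its left, z up, the work surface at z = 0. Lengths are in m, angles in rad, forces in N, time in s.
With the tool pointing down it reaches from about 0.35 to 0.975 m from the base axis. Payload 4.9 kg.
Tool frame: the origin (TCP) lies between the finger pads; the fingertips stand 19 mm ahead of it and the grasp point (between the pads) is the TCP; z points along the fingers, y is the line along which they close (so a half turn about z gives the same grasp; the last joint's range is limited). The gripper opens to 85 mm and grips with 20 to 120 N. Pads are 22 mm wide; open, the fingers measure 114 mm over their backs; the gripper's body (76 mm by 85 mm) begins 54 mm behind the grasp point. The pads swing forward as they close: fully open they stand 13 mm farther back than shut.
Start: joints at [1.046, 0.053, 1.613, -0, 1.476, -0.119], TCP at [0.247, 0.574, 0.25] pointing down, gripper open.
Joint ranges: [-3.01, 3.01], [-1.01, 2.22], [0.06, 2.58], [-1.02, 4.17], [0.09, 2.62], [-3.14, 3.14]. Speed limits (rad/s): [2.57, 2.57, 3.14, 3.14, 3.14, 3.14].

INTERFACE

Orientations are given as a rotation vector (axis times angle).
In Python, from station import ctrl gives the robot as it stands. The module is installed in compiled form; this text tells all that it offers.
- The arm moves only by the tool servo_tool, never from a script. Its argument "increments" is a list that holds one entry, the list of rows, each a list of 5 numbers: the finger opening in cm, from 0 to 8.54, then the shift along the tool's x, y, z in cm, then the turn about the tool's z in degrees. A call has 1 to 5 rows; each row is the pose to reach, as a shift and turn from the pose commanded when the call began, along the tool's axes at that moment; what a row does not reach only later rows make up. A row lasts 1/10 s, in which the tool goes at most 50 mm and 8.59 degrees, less where a joint would pass 70% of its speed; a pose out of reach is approached as far as the arm can. A call with a gripper value outside its range is refused whole. The fingers move at their own pace and stop on an object; "newtons" is the grip in N (left out, the last holds). Time passes only in rows, so rows that repeat a pose let the fingers close. It gives the time, the measured TCP pose, the force, the opening and the grip force at its end, in the units of the state.
- ctrl.get_obs(): the state, without advancing time (a new reading comes with each control period).
- ctrl.get_image(name): name is "scene" or "side" or "wrist"; returns a dict with "img" (384x512x3 uint8, red, green, blue), "fx", "fy", "cx", "cy" (pixels), "rvec" (rotation vector, rad) and "tvec" (3), from world to camera coordinates, as OpenCV has them; the wrist camera has in their place "mount" (4x4, takes a point from camera to tool coordinates, whose origin is the TCP and whose axes are the flange's). Camera axes: x right, y down, z forward; pixel columns grow to the right and rows downward; lengths in m; the calibration is good to about 2 mm. A picture is of the moment at which its call begins: read the wrist's pose just before it. There is no depth.
- ctrl.finish_job(): hands the job in; it is judged then, once.
The state is a dict: "t": time; "q": joint angles; "dq": joint speeds; "effort": joint torques, N m; "tool_pos": TCP position; "tool_rot": TCP orientation; "contact_force": force on the tool from outside, world axes, zero at the start; "wrist_torque": the same for the moment, N m; "opening": finger opening in m; "grip_force": force on a finger pad.
Only numpy, scipy, OpenCV 4.12 (cv2) and the standard library are available. Lean on these libraries where they do the work, as an engineer would, in place of code of your own. Each camera call takes 0.05 s, during which the arm holds its last target. There are 200 camera calls.

## Working session

There is one attempt and no reset: what is moved stays moved. The work goes in short steps, Python scripts to look and compute and a tool call to move; the robot and the scene stay as the last step left them, time stands still between calls to the robot, and variables do not carry over. Pictures are saved under pics/ and viewed, at most 10 in all, crops included, and the job is handed in when it is done.

Besides the shell and the picture viewer there is one more tool, called after "Emit:" as name(argument=value, ...), one argument or row to a line, values as JSON. servo_tool: Moves the arm, as the interface text tells. Its arguments: {"type":"object","properties":{"increments":{"type":"array"},"newtons":{"type":"number"}},"required":["increments"]}

```bash
mkdir -p pics; cat > h.py <<'E'
import numpy as np, cv2
from scipy.spatial.transform import Rotation as R
from station import ctrl
def cam(name):
    o=ctrl.get_obs(); d=ctrl.get_image(name); K=np.array([[d['fx'],0,d['cx']],[0,d['fy'],d['cy']],[0,0,1]])
    if 'mount' in d:
        T=np.eye(4);T[:3,:3]=R.from_rotvec(o['tool_rot']).as_matrix();T[:3,3]=o['tool_pos'];W=T@np.array(d['mount'])
        Rc,c=W[:3,:3],W[:3,3]
    else:
        Rw=R.from_rotvec(d['rvec']).as_matrix();Rc=Rw.T;c=-Rc@np.array(d['tvec'])
    return dict(img=d['img'],K=K,R=Rc,c=c)
def ray(C,uv):
    v=C['R']@np.linalg.inv(C['K'])@np.array([uv[0],uv[1],1.]);return C['c'],v/np.linalg.norm(v)
def plane(C,uv,z):
    c,v=ray(C,uv);return c+v*(z-c[2])/v[2]
def proj(C,p):
    q=C['K']@(C['R'].T@(np.array(p)-C['c']));return q[:2]/q[2]
def tri(C1,u1,C2,u2):
    a,v=ray(C1,u1);b,w=ray(C2,u2)
    s=np.linalg.lstsq(np.c_[v,-w],b-a,rcond=None)[0];p,q=a+s[0]*v,b+s[1]*w
    return (p+q)/2,np.linalg.norm(p-q)
def save(C,n,s=None):
    im=C['img'][:,:,::-1]
    if s: im=cv2.resize(im,None,fx=s,fy=s)
    cv2.imwrite('pics/'+n,im)
E
python3 - <<'E'
from h import *
for n in ['scene','side']:
    C=cam(n);save(C,n+'0.png',1.5);print(n,C['c'],C['R'][:,2])
    import pickle;pickle.dump(C,open(n+'0.pkl','wb'))
C=cam('wrist');save(C,'w0.png');print(C['c'],C['R'])
print(ctrl.get_obs())
E
```

```text
scene [ 1.47274397 -1.04924503  0.98342848] [-0.58637555  0.61712689 -0.52470765]
side [ 0.43131098 -0.93122123  0.70961248] [ 0.064427    0.83264855 -0.55004141]
[0.17863614 0.60376339 0.37243232] [[ 0.39457289  0.8788999   0.26804328]
 [ 0.91886313 -0.37688181 -0.116836  ]
 [-0.00166651  0.2923954  -0.95629606]]
{'t': 0.15, 'q': array([ 1.04600364e+00,  5.31998839e-02,  1.61394612e+00,  1.96919224e-05,
        1.47601197e+00, -1.19015943e-01]), 'dq': array([-0.00069462, -0.00169846, -0.00444365,  0.00139811, -0.00359255,
       -0.0009508 ]), 'effort': array([ 6.14767578e-04, -3.94243562e+01, -3.70719981e+01, -1.46677821e-04,
        4.70380532e-03, -1.40051247e-05]), 'tool_pos': array([0.24648721, 0.57385772, 0.24936813]), 'tool_rot': array([-6.32927887e-01, -3.07664966e+00,  2.32238277e-03]), 'contact_force': array([ 0.24313794, -0.74875823,  0.30083576]), 'wrist_torque': array([-0.0357234 , -0.00458665,  0.03163373]), 'grip_force': 0.0, 'opening': 0.0853063269802436}
```

View pics/scene0.png

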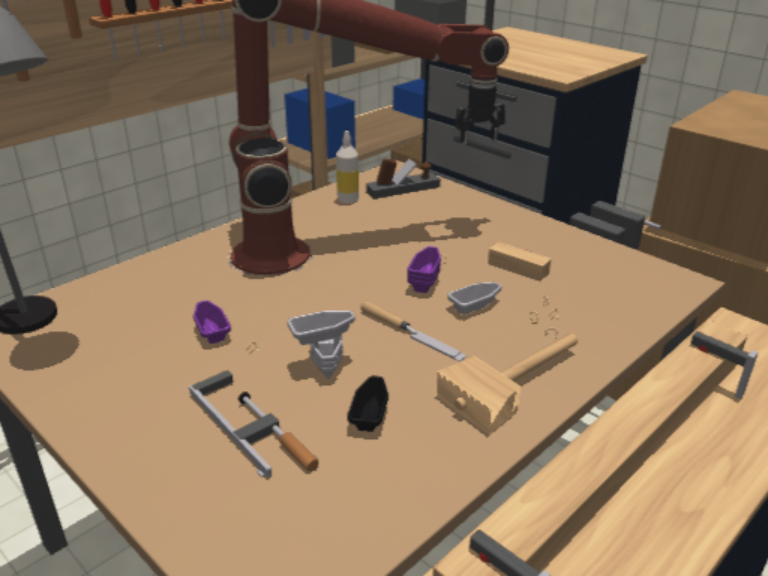

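View pics/side0.png

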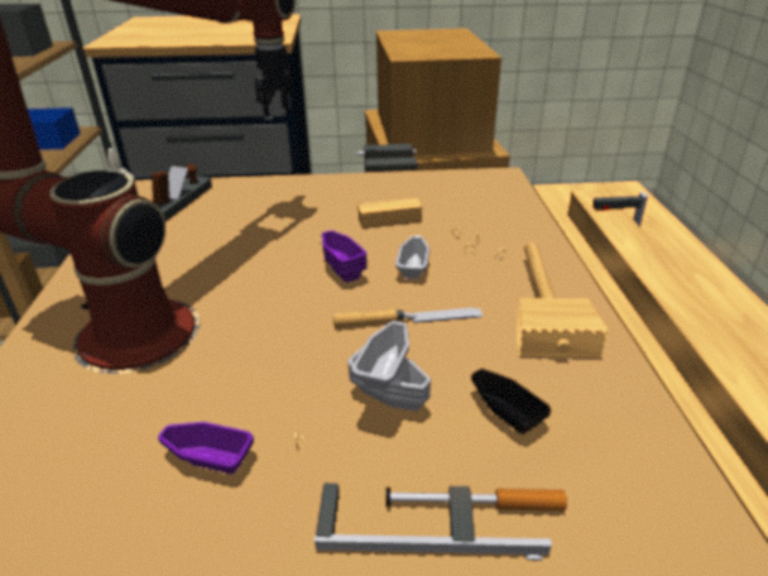

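The scene view shows the cross tray at about (320,322) on the grey pile and the single grey tray at (475,297). In the side view they are at (382,350) and (413,258). The purple and black trays are decoys.

```bash
python3 - <<'E'
from h import *
import pickle
S,D=[pickle.load(open(n+'0.pkl','rb')) for n in('scene','side')]
for n,a,b in [('crossnose',(354,318),(403,327)),('crossbackL',(289,323),(350,371)),('single',(475,293),(413,252)),('singlenose',(500,287),(421,238)),('pilenose?',(325,372),(418,402))]:
    print(n,*tri(S,np.array(a)/1.5,D,np.array(b)/1.5))
for n,a in [('chis',(440,345)),('mallet',(478,400)),('blk',(368,405)),('purple',(423,285)),('offc',(520,262))]:
    print(n,plane(S,np.array(a)/1.5,0.02))
T=R.from_rotvec(ctrl.get_obs()['tool_rot']).as_matrix();print(T)
E
```

```text
crossnose [ 0.50463689 -0.15824467  0.1038414 ] 0.0006452000093072556
crossbackL [ 0.41482124 -0.26111742  0.1007653 ] 0.007319810178605582
single [0.55964522 0.19187734 0.03904426] 0.003079833510664698
singlenose [0.58524285 0.25781989 0.03786247] 0.0012965814342148746
pilenose? [ 0.52058295 -0.2570827   0.02421108] 0.004765083727372091
chis [ 0.62571241 -0.01247727  0.02      ]
mallet [ 0.80330693 -0.10028657  0.02      ]
blk [ 0.65802263 -0.2665364   0.02      ]
purple [0.42636079 0.15118365 0.02      ]
offc [0.52887135 0.42203675 0.02      ]
[[-9.18795245e-01  3.94733653e-01 -8.01243824e-04]
 [ 3.94734413e-01  9.18794283e-01 -1.34485027e-03]
 [ 2.05320585e-04 -1.55192054e-03 -9.99998775e-01]]
```

Emit:
servo_tool(
  increments=[
    [[8.5,-4,-2.4,0,0],[8.5,-8,-4.8,0,0],[8.5,-12,-7.2,0,0],[8.5,-16,-9.6,0,0],[8.5,-20.5,-12.5,0,0]],
  ],
)

```text
t: 0.65
tool_pos: [0.3843, 0.3799, 0.25]
tool_rot: [-0.632, -3.077, 0.0]
contact_force: [0.2, 0.7, 0.1]
opening: 0.0849
grip_force: 0.0
```

Emit:
servo_tool(
  increments=[
    [[8.5,-4,-2.4,0,0],[8.5,-8,-4.8,0,0],[8.5,-12,-7.2,0,0],[8.5,-16,-9.6,0,0],[8.5,-20.5,-12.5,0,0]],
  ],
)

```text
t: 1.15
tool_pos: [0.5214, 0.187, 0.2501]
tool_rot: [-0.633, -3.077, -0.0]
contact_force: [0.1, 1.3, 0.4]
opening: 0.0852
grip_force: 0.0
```

Emit:
servo_tool(
  increments=[
    [[8.5,0,0,0,0],[8.5,0,0,0,0]],
  ],
)

```text
t: 1.35
tool_pos: [0.5209, 0.1877, 0.2498]
tool_rot: [-0.637, -3.075, 0.0]
contact_force: [0.1, 0.5, -0.8]
opening: 0.0848
grip_force: 0.0
```

```bash
python3 - <<'E'
from h import *
import pickle
C=cam('wrist');pickle.dump(C,open('w1.pkl','wb'));save(C,'w1.png')
E
```

Emit:
servo_tool(
  increments=[
    [[8.5,-1,-4,0,0],[8.5,-2,-8,0,0],[8.5,-3,-12,0,0],[8.5,-4,-16,0,0],[8.5,-5.2,-20.5,0,0]],
  ],
)

```text
t: 1.9
tool_pos: [0.4869, -0.0196, 0.2503]
tool_rot: [0.627, 3.078, 0.001]
contact_force: [0.4, -0.2, -0.8]
opening: 0.0852
grip_force: 0.0
```

Emit:
servo_tool(
  increments=[
    [[8.5,-1,-4,0,0],[8.5,-2,-8,0,0],[8.5,-3,-12,0,0],[8.5,-4,-16,0,0],[8.5,-5,-19,0,0]],
  ],
)

```text
t: 2.4
tool_pos: [0.4583, -0.2149, 0.2504]
tool_rot: [0.631, 3.077, -0.0]
contact_force: [0.2, 0.3, -0.0]
opening: 0.0849
grip_force: 0.0
```

Emit:
servo_tool(
  increments=[
    [[8.5,0,0,0,0],[8.5,0,0,0,0]],
  ],
)

```text
t: 2.6
tool_pos: [0.4588, -0.2135, 0.2501]
tool_rot: [-0.632, -3.077, -0.001]
contact_force: [0.5, 0.1, -0.5]
opening: 0.0851
grip_force: 0.0
```

```bash
python3 - <<'E'
from h import *
import pickle
C=cam('wrist');pickle.dump(C,open('w2.pkl','wb'))
A=pickle.load(open('w1.pkl','rb'))
cv2.imwrite('pics/w12.png',cv2.resize(np.hstack([A['img'],C['img']])[:,:,::-1],(800,300)))
save(C,'w2.png',1.5)
print(ctrl.get_obs()['tool_pos'])
E
```

```text
[ 0.45885746 -0.21309615  0.25011758]
```

View pics/w12.png

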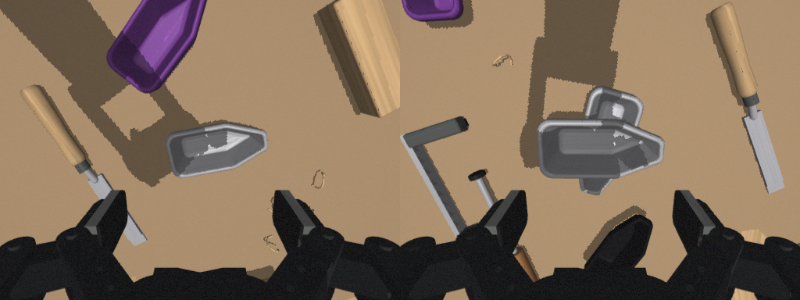

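View pics/w2.png

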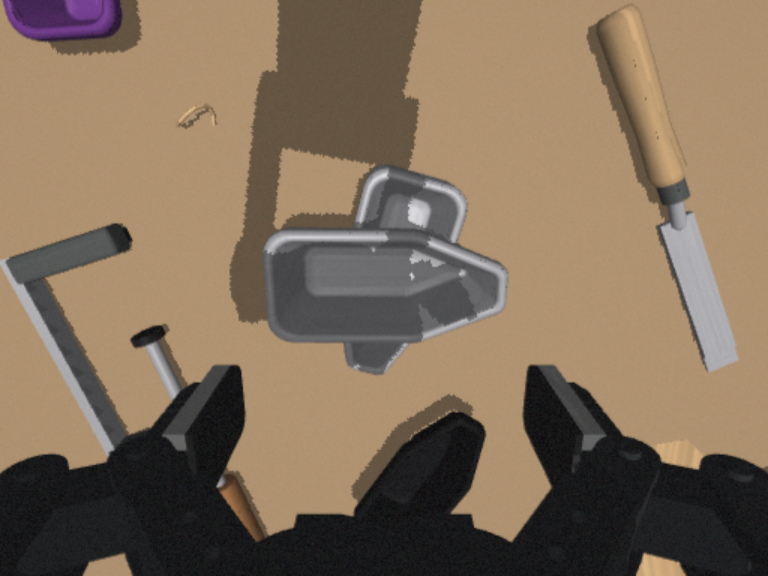

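The wrist view shows the cross tray (back edge x≈266, nose edge x≈507, sides y≈230 and 340). The pile's back end sticks out at the top, (358–466, 167–235), and its nose at the bottom, (345–405, 342–374). In the left picture the single tray is at about (217,150).

```bash
cat > seg.py <<'E'
from h import *
def mask(C,lo=60):
    h=cv2.cvtColor(C['img'],cv2.COLOR_RGB2HSV)
    m=((h[:,:,1]<45)&(h[:,:,2]>lo)).astype(np.uint8)*255
    m=cv2.morphologyEx(m,cv2.MORPH_CLOSE,np.ones((5,5)));return cv2.morphologyEx(m,cv2.MORPH_OPEN,np.ones((3,3)))
def blob(C,near,lo=60):
    cs,_=cv2.findContours(mask(C,lo),cv2.RETR_EXTERNAL,cv2.CHAIN_APPROX_NONE)
    cs=[c for c in cs if cv2.contourArea(c)>300]
    return max(cs,key=lambda c:cv2.pointPolygonTest(c,near,True))[:,0,:].astype(float)
def line(C,P,z):
    W=np.array([plane(C,p,z)[:2] for p in P])
    vx,vy,x,y=cv2.fitLine(W.astype(np.float32)*1000,cv2.DIST_HUBER,0,.01,.01).ravel()
    return np.array([x,y]),np.array([vx,vy]),len(P)
E
python3 - <<'E'
from seg import *
import pickle
for n,near in [('w1',(217/400*512,150*512/400)),('w2',(250,190))]:
    C=pickle.load(open(n+'.pkl','rb'));b=blob(C,near)
    a=cv2.approxPolyDP(b.astype(np.int32)[:,None],2.0,True)[:,0]
    z=.042 if n=='w1' else .112
    print(n,b.min(0),b.max(0))
    for p in a: print(p,(plane(C,p,z)*1000).round(1),(plane(C,p,.07)*1000).round(1)[:2])
E
```

```text
w1 [212. 157.] [342. 227.]
[340 169] [562.7 267.5  42. ] [553.4 263.3]
[334 165] [556.1 263.1  42. ] [547.4 259.3]
[283 157] [526.8 217.   42. ] [520.6 217. ]
[219 170] [512.9 149.5  42. ] [507.8 155.3]
[212 179] [518.9 138.5  42. ] [513.3 145.1]
[220 218] [562.8 127.2  42. ] [553.6 134.8]
[224 224] [571.1 128.2  42. ] [561.1 135.8]
[236 227] [579.7 139.   42. ] [569.  145.6]
[300 215] [594.7 209.9  42. ] [582.7 210.5]
[342 189] [584.6 262.2  42. ] [573.4 258.5]
w2 [175. 110.] [338. 249.]
[261 110] [ 407.2 -186.   112. ] [ 409.8 -186.3]
[253 110] [ 404.7 -191.8  112. ] [ 406.9 -193.1]
[245 117] [ 407.2 -199.8  112. ] [ 409.8 -202.4]
[234 152] [ 429.4 -219.5  112. ] [ 435.6 -225.2]
[188 152] [ 414.5 -254.2  112. ] [ 418.3 -265.5]
[179 158] [ 416.1 -263.3  112. ] [ 420.1 -276.1]
[175 166] [ 420.8 -269.5  112. ] [ 425.6 -283.2]
[180 219] [ 464.9 -287.4  112. ] [ 476.8 -304. ]
[191 227] [ 475.5 -281.9  112. ] [ 489.1 -297.7]
[228 227] [ 488.4 -251.9  112. ] [ 504.1 -262.9]
[232 243] [ 504.  -255.1  112. ] [ 522.2 -266.6]
[250 249] [ 515.8 -242.7  112. ] [ 535.9 -252.1]
[257 247] [ 516.5 -236.1  112. ] [ 536.7 -244.5]
[273 228] [ 504.9 -215.8  112. ] [ 523.3 -220.9]
[332 208] [ 507.6 -161.6  112. ] [ 526.4 -158. ]
[336 204] [ 505.5 -157.2  112. ] [ 524.  -152.9]
[338 186] [ 490.8 -150.4  112. ] [ 506.9 -145. ]
[336 178] [ 483.5 -149.6  112. ] [ 498.3 -144.1]
[331 174] [ 478.5 -152.3  112. ] [ 492.6 -147.3]
[305 163] [ 461.1 -169.1  112. ] [ 472.4 -166.7]
[310 132] [ 438.7 -156.4  112. ] [ 446.4 -151.9]
[304 125] [ 431.6 -158.8  112. ] [ 438.1 -154.8]
```

```bash
python3 - <<'E'
from seg import *
import pickle
def between(b,p,q,m=3):
    p,q=np.array(p,float),np.array(q,float);d=(q-p)/np.linalg.norm(q-p)
    s=(b-p)@d;e=np.abs((b-p)@[-d[1],d[0]])
    return b[(s>m)&(s<np.linalg.norm(q-p)-m)&(e<2.5)]
def rep(C,b,items):
    for n,p,q,z in items:
        x,v,k=line(C,between(b,p,q),z);print(n,x.round(1),np.degrees(np.arctan2(v[1],v[0])).round(1),k)
C=pickle.load(open('w2.pkl','rb'));b=blob(C,(250,190))
rep(C,b,[('pileL',(245,117),(235,150),.07),('pileR',(310,133),(306,161),.07),('pileback',(261,110),(304,125),.07),('nose',(232,243),(250,249),.07),('taperR',(257,247),(273,228),.07),('taperL',(228,228),(232,242),.07),
('crossT',(188,152),(233,152),.112),('crossB',(191,227),(228,227),.112),('taperT',(305,163),(331,174),.112),('taperB',(273,228),(332,208),.112),('back',(175,166),(180,219),.112),('noseX',(338,186),(336,204),.112)])
C=pickle.load(open('w1.pkl','rb'));b=blob(C,(217/400*512,150*512/400))
rep(C,b,[('s1',(283,157),(219,170),.042),('s2',(236,227),(300,215),.042),('back',(212,179),(220,218),.042),('t1',(334,165),(283,157),.042),('t2',(300,215),(342,189),.042),('nose',(341,172),(342,188),.042)])
# heights by two views
S=pickle.load(open('scene0.pkl','rb'));D=pickle.load(open('side0.pkl','rb'))
A=pickle.load(open('w2.pkl','rb'))
for X,n in((S,'scene'),(D,'side')):
  for c in [(220,205)if X is S else(255,230),(316,198)if X is S else (275,170)]:
    bb=blob(X,c);a=cv2.approxPolyDP(bb.astype(np.int32)[:,None],1.5,True)[:,0];print(n,a.tolist())
E
```

```text
pileL [ 420.5 -211.9] -39.5 28
pileR [ 459.2 -158.4] -35.4 21
pileback [ 422.3 -171.4] 50.4 38
nose [ 529.8 -259.5] 53.2 13
taperR [ 529.9 -232.9] -61.6 14
taperL [ 513.1 -264.5] -18.3 9
crossT [ 421.7 -237.6] 66.8 38
crossB [ 481. -269.] 66.8 30
taperT [ 470.6 -160.4] 44.8 21
taperB [ 506.6 -192.3] 88.2 54
back [ 442.6 -279. ] -23.3 47
noseX [ 497.7 -153.9] -24.8 12
s1 [516.6 168.7] 77.4 59
s2 [587.3 174.6] 77.4 59
back [539.5 132.5] -12.6 33
t1 [539.2 237.8] 55.9 44
t2 [590.2 236. ] -80.6 37
nose [574.8 265. ] -9.9 9
scene [[193, 212], [192, 216], [196, 224], [201, 229], [207, 230], [209, 241], [219, 251], [227, 238], [227, 222], [235, 213], [235, 209], [233, 207], [215, 207]]
scene [[333, 190], [330, 188], [315, 189], [299, 195], [299, 199], [306, 208], [312, 208], [326, 201], [333, 193]]
side [[320, 207], [301, 206], [266, 209], [265, 214], [257, 216], [232, 240], [235, 254], [246, 263], [261, 270], [278, 272], [285, 264], [285, 251], [274, 240], [270, 239], [270, 214], [320, 210]]
side [[281, 158], [274, 158], [266, 166], [264, 177], [270, 184], [278, 184], [284, 177], [285, 165]]
```

```bash
python3 - <<'E'
from seg import *
import pickle
o=ctrl.get_obs();print(o['q'].round(3),o['tool_pos'])
W2,W1,S,D=[pickle.load(open(n+'.pkl','rb')) for n in('w2','w1','scene0','side0')]
print(tri(W2,(337,195),D,(269,215)),tri(W2,(337,195),S,(235.5,211)),tri(W1,(276,192),D,(275,170)),tri(W1,(342,180),S,(333,191)))
E
```

```text
[-5.820e-01 -2.370e-01  1.884e+00  1.000e-03  1.495e+00 -1.749e+00] [ 0.45885746 -0.21309615  0.25011758]
(array([ 0.50322406, -0.15243616,  0.1074656 ]), np.float64(0.006187347637676358)) (array([ 0.50027269, -0.15432149,  0.10418349]), np.float64(0.003398844931972891)) (array([0.56054531, 0.19487196, 0.03194499]), np.float64(0.004088315632820472)) (array([0.57822632, 0.26653635, 0.03199543]), np.float64(0.0011572231784038598))
```

Emit:
servo_tool(
  increments=[
    [[6.6,-0.9,-0.2,2,0],[6.6,-0.9,-0.2,4,0],[6.6,-0.9,-0.2,6,0],[6.6,-0.9,-0.2,8.0,0],[6.6,-0.9,-0.2,9.5,0]],
  ],
)

```text
t: 3.15
tool_pos: [0.4661, -0.2178, 0.1539]
tool_rot: [-0.628, -3.077, -0.001]
contact_force: [0.1, -0.0, -0.1]
opening: 0.066
grip_force: 0.0
```

Emit:
servo_tool(
  increments=[
    [[6.6,0,0,1.5,0],[6.6,0,0,3,0],[6.6,0,0,4.1,0],[6.6,0,0,4.1,0]],
  ],
)

```text
t: 3.55
tool_pos: [0.4651, -0.2193, 0.1123]
tool_rot: [-0.632, -3.074, -0.002]
contact_force: [-0.5, 0.2, -0.2]
opening: 0.0659
grip_force: 0.0
```

```bash
python3 - <<'E'
from h import *
A=cam('wrist');B=cam('scene')
b=cv2.resize(B['img'][150:270,150:290],(448,384),interpolation=cv2.INTER_CUBIC)
cv2.imwrite('pics/in.png',cv2.resize(np.hstack([A['img'],b])[:,:,::-1],(800,320)))
E
```

```text
(no output)
```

View pics/in.png

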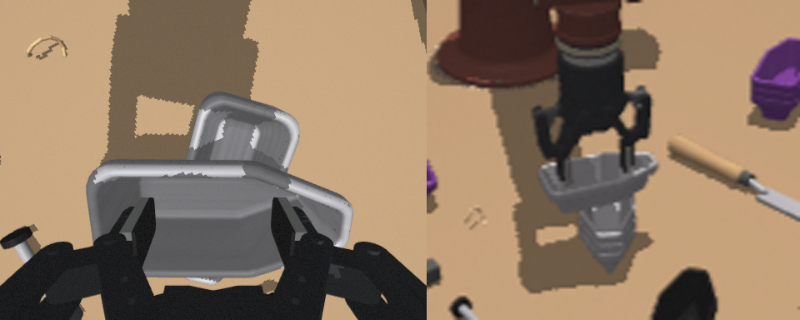

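The fingers are inside the cross tray's mouth, spread along its length (at (135,225) and (290,225)), with no contact yet. I'll start swinging.

Emit:
servo_tool(
  increments=[
    [[6.6,0,0,0,4],[6.6,0,0,0,8],[6.6,0,0,0,12],[6.6,0,0,0,16],[6.6,0,0,0,20]],
  ],
)

```text
t: 4.15
tool_pos: [0.4667, -0.2205, 0.1157]
tool_rot: [1.161, 2.917, -0.001]
contact_force: [-0.5, 0.5, 0.7]
opening: 0.066
grip_force: 0.3
```

Emit:
servo_tool(
  increments=[
    [[6.6,0,0,0,4],[6.6,0,0,0,8],[6.6,0,0,0,12],[6.6,0,0,0,16],[6.6,0,0,0,20]],
  ],
)

```text
t: 4.65
tool_pos: [0.4668, -0.2207, 0.1157]
tool_rot: [1.65, 2.67, -0.0]
contact_force: [0.4, 0.6, -1.2]
opening: 0.0661
grip_force: 0.5
```

Emit:
servo_tool(
  increments=[
    [[6.6,0,0,0,4],[6.6,0,0,0,8],[6.6,0,0,0,12],[6.6,0,0,0,16],[6.6,0,0,0,20]],
  ],
)

```text
t: 5.15
tool_pos: [0.4668, -0.2207, 0.1157]
tool_rot: [2.089, 2.343, 0.0]
contact_force: [-0.2, -0.7, 0.3]
opening: 0.066
grip_force: 0.6
```

```bash
python3 - <<'E'
from h import *
A=cam('wrist');B=cam('side');o=ctrl.get_obs();print(o['tool_pos'],o['q'][5],o['contact_force'],o['wrist_torque'])
import pickle;pickle.dump(A,open('w3.pkl','wb'))
b=cv2.resize(B['img'][170:290,190:330],(448,384),interpolation=cv2.INTER_CUBIC)
cv2.imwrite('pics/in2.png',cv2.resize(np.hstack([A['img'],b])[:,:,::-1],(800,320)))
E
```

```text
[ 0.46676131 -0.22063882  0.11557249] -0.7035051562140828 [ 0.02479015 -0.59745714 -0.53743805] [-0.04564164 -0.07229461  0.05638252]
```

View pics/in2.png

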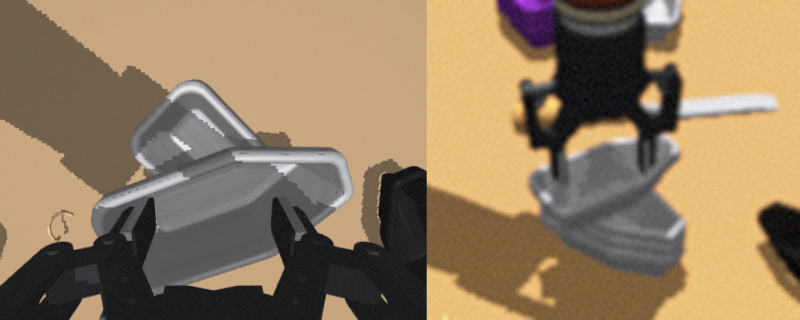

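```bash
python3 - <<'E'
from seg import *
import pickle
C=pickle.load(open('w3.pkl','rb'))
cs,_=cv2.findContours(mask(C),cv2.RETR_EXTERNAL,cv2.CHAIN_APPROX_NONE)
b=max(cs,key=len)
for p in cv2.approxPolyDP(b,2.0,True)[:,0]: print(p,(plane(C,p,.112)*1000).round(1)[:2],(plane(C,p,.07)*1000).round(1)[:2])
E
```

```text
[413 188] [ 528.  -177.7] [ 551.  -188.2]
[396 177] [ 519.8 -173.9] [ 540.2 -183.1]
[321 176] [ 489.3 -177. ] [ 499.5 -187.2]
[246  99] [ 455.7 -150.3] [ 454.7 -151.7]
[240  96] [ 453.3 -149.5] [ 451.6 -150.6]
[223  97] [ 446.9 -150.6] [ 443.1 -152.1]
[209 105] [ 441.9 -154.1] [ 436.3 -156.8]
[157 162] [ 422.7 -178.7] [ 410.8 -189.6]
[158 184] [ 423.4 -188. ] [ 411.7 -201.8]
[181 207] [ 433.2 -197. ] [ 424.8 -213.8]
[181 211] [ 433.3 -198.8] [ 424.9 -216.2]
[125 234] [ 409.8 -212.2] [ 393.7 -234. ]
[110 253] [ 403.2 -222.1] [ 384.9 -247.3]
[110 270] [ 403.1 -230.7] [ 384.7 -258.7]
[117 283] [ 406.1 -237.1] [ 388.8 -267.2]
[130 279] [ 412.  -234.3] [ 396.5 -263.5]
[145 255] [ 418.5 -221.4] [ 405.3 -246.3]
[153 248] [ 421.9 -217.5] [ 409.8 -241.2]
[157 248] [ 423.7 -217.3] [ 412.1 -240.9]
[158 254] [ 424.2 -220.2] [ 412.8 -244.8]
[144 277] [ 418.2 -232.5] [ 404.9 -261.2]
[152 288] [ 421.9 -237.9] [ 409.8 -268.3]
[157 288] [ 424.2 -237.6] [ 412.8 -268. ]
[159 272] [ 424.9 -229.2] [ 413.7 -256.7]
[177 238] [ 432.2 -211.5] [ 423.4 -233.2]
[184 237] [ 435.1 -210.7] [ 427.4 -232.1]
[187 275
[... 173 characters left out ...]
44.6 -265.7] [ 440.  -305.4]
[223 342] [ 456.7 -264.4] [ 456.  -303.6]
[333 304] [ 505.6 -237. ] [ 521.1 -267.2]
[324 274] [ 498.6 -221.8] [ 511.9 -246.9]
[328 236] [ 497.  -203.1] [ 509.7 -222. ]
[334 238] [ 499.8 -203.8] [ 513.4 -222.9]
[352 272] [ 510.9 -219.4] [ 528.3 -243.7]
[354 288] [ 513.5 -227.5] [ 531.7 -254.4]
[359 288] [ 515.8 -227.2] [ 534.7 -254.1]
[367 277] [ 518.2 -221.2] [ 537.9 -246. ]
[353 254] [ 509.5 -210.5] [ 526.4 -231.8]
[354 249] [ 509.5 -208. ] [ 526.3 -228.5]
[362 251] [ 513.2 -208.6] [ 531.2 -229.3]
[374 269] [ 520.4 -216.8] [ 540.9 -240.2]
[378 270] [ 522.3 -217.1] [ 543.4 -240.6]
[422 235] [ 537.3 -198. ] [ 563.4 -215.2]
[423 222] [ 536.1 -192.1] [ 561.9 -207.3]
```

Emit:
servo_tool(
  increments=[
    [[6.6,0.1,0.1,0,4],[6.6,0.3,0.2,0,8],[6.6,0.5,0.3,0,12],[6.6,0.6,0.4,0,16],[6.6,0.8,0.5,0,20]],
  ],
)

```text
t: 5.75
tool_pos: [0.4705, -0.212, 0.1154]
tool_rot: [2.463, 1.948, -0.0]
contact_force: [-1.6, -0.1, 2.0]
opening: 0.066
grip_force: 1.3
```

Emit:
servo_tool(
  increments=[
    [[6.6,0,0,0,4],[6.6,0,0,0,8],[6.6,0,0,0,12],[6.6,0,0,0,16],[6.6,0,0,0,20]],
  ],
)

```text
t: 6.25
tool_pos: [0.4707, -0.212, 0.1155]
tool_rot: [2.763, 1.491, 0.002]
contact_force: [0.7, 0.8, 0.2]
opening: 0.0659
grip_force: 1.1
```

Emit:
servo_tool(
  increments=[
    [[6.6,0,0,0,4],[6.6,0,0,0,8],[6.6,0,0,0,12],[6.6,0,0,0,16],[6.6,0,0,0,18]],
  ],
)

```text
t: 6.75
tool_pos: [0.4705, -0.2119, 0.1151]
tool_rot: [2.963, 1.041, 0.001]
contact_force: [0.4, 0.4, 0.4]
opening: 0.0658
grip_force: 0.0
```

```bash
python3 - <<'E'
from h import *
A=cam('wrist');B=cam('side');o=ctrl.get_obs();print(o['tool_pos'],o['q'][5],o['contact_force'],o['wrist_torque'])
import pickle;pickle.dump(A,open('w4.pkl','wb'))
b=cv2.resize(B['img'][170:290,190:330],(448,384),interpolation=cv2.INTER_CUBIC)
cv2.imwrite('pics/in3.png',cv2.resize(np.hstack([A['img'],b])[:,:,::-1],(800,320)))
E
```

```text
[ 0.47047118 -0.21182447  0.11507877] 0.32583804848803566 [-0.9518279   0.53732128  0.73240057] [-0.02010517  0.0268664  -0.00215224]
```

View pics/in3.png

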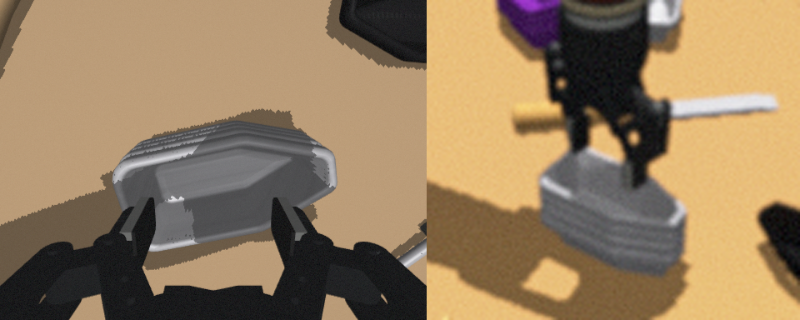

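The cross tray has swung round and appears nested flush with the pile: the rim bands are parallel in the side crop around (615,215). I'll rise and measure.

Emit:
servo_tool(
  increments=[
    [[6.6,0,0,-2,0],[6.6,0,0,-5,0],[6.6,0,0,-9,0],[8.5,0,0,-13,0],[8.5,0,0,-13.5,0]],
  ],
)

```text
t: 7.35
tool_pos: [0.4726, -0.2131, 0.2567]
tool_rot: [2.954, 1.042, 0.011]
contact_force: [-0.0, -1.2, 1.1]
opening: 0.0845
grip_force: 0.0
```

Emit:
servo_tool(
  increments=[
    [[8.5,0,0,0,0],[8.5,0,0,0,0]],
  ],
)

```text
t: 7.55
tool_pos: [0.4696, -0.2112, 0.248]
tool_rot: [-2.962, -1.043, 0.002]
contact_force: [0.9, 0.7, 0.2]
opening: 0.085
grip_force: 0.0
```

```bash
python3 - <<'E'
from seg import *
import pickle
A=cam('wrist');B=cam('side');S=cam('scene')
pickle.dump((A,B,S),open('w5.pkl','wb'))
o=ctrl.get_obs();print(o['tool_pos'],o['q'].round(2))
r=lambda i:cv2.resize(i,(392,294),interpolation=cv2.INTER_CUBIC)
w=A['img'][60:260,120:387]
cv2.imwrite('pics/n.png',np.vstack([np.hstack([cv2.resize(w,(392,294)),r(B['img'][195:285,220:340])]),np.hstack([r(S['img'][190:265,170:270]),r(S['img'][190:265,170:270])])])[:294,:,::-1])
cv2.imwrite('pics/n.png',np.hstack([cv2.resize(w,(266,200)),cv2.resize(B['img'][205:285,220:326],(266,200),interpolation=cv2.INTER_CUBIC),cv2.resize(S['img'][195:260,180:266],(266,200),interpolation=cv2.INTER_CUBIC)])[:,:,::-1])
cs,_=cv2.findContours(mask(A),cv2.RETR_EXTERNAL,cv2.CHAIN_APPROX_NONE)
b=max(cs,key=lambda c:cv2.contourArea(c))
for p in cv2.approxPolyDP(b,2.0,True)[:,0]: print(p,(plane(A,p,.084)*1000).round(1)[:2])
E
```

```text
[ 0.46925912 -0.21102553  0.24708738] [-0.57 -0.21  1.87 -0.    1.49  0.33]
[339 144] [ 538.2 -251.8]
[321 131] [ 536.6 -231.4]
[272 123] [ 514.8 -193.2]
[206 138] [ 467.7 -155.7]
[193 148] [ 453.1 -151.9]
[188 161] [ 440.5 -155.3]
[202 208] [ 411.5 -192.1]
[209 213] [ 411.6 -200.4]
[219 214] [ 416.8 -208.4]
[295 197] [ 475.5 -253.9]
[341 167] [ 523.8 -267.7]
```

View pics/n.png

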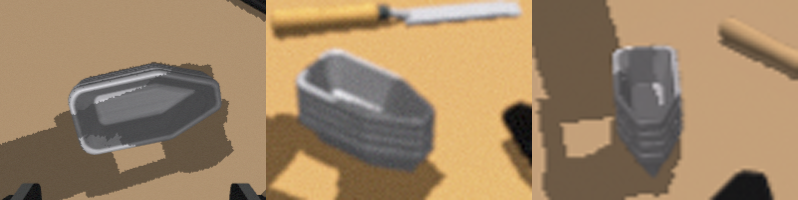

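Three crops show four evenly spaced rims with noses aligned, so the tray looks home. Next: line-fit its pose, find the fingertip height from the pad pixels, and check clearance to the purple pile.

```bash
cat >> seg.py <<'E'
def between(b,p,q,m=3):
    p,q=np.array(p,float),np.array(q,float);d=(q-p)/np.linalg.norm(q-p)
    s=(b-p)@d;e=np.abs((b-p)@[-d[1],d[0]])
    return b[(s>m)&(s<np.linalg.norm(q-p)-m)&(e<2.5)]
def rep(C,b,items):
    for n,p,q,z in items:
        x,v,k=line(C,between(b,p,q),z);print(n,x.round(1),np.degrees(np.arctan2(v[1],v[0])).round(1),k)
E
python3 - <<'E'
from seg import *
import pickle
A,B,S=pickle.load(open('w5.pkl','rb'))
b=blob(A,(260,170))
z=.084
rep(A,b,[('L',(219,214),(295,197),z),('tapL',(295,197),(341,167),z),('back',(188,161),(202,208),z),('tapR',(272,123),(321,131),.042),('R',(272,123),(206,138),.042),('nose',(339,144),(341,167),z)])
M=np.array(ctrl.get_image('wrist')['mount']);K=A['K']
for l,r,w in [((160,245),(353,245),.085),((184,244),(330,244),.066)]:
    d=K[0,0]*w/(r[0]-l[0])
    for u in(l,r): print((M@np.r_[np.linalg.inv(K)@[u[0],u[1],1]*d,1])[:3].round(4))
W=pickle.load(open('w1.pkl','rb'));h=cv2.cvtColor(W['img'],cv2.COLOR_RGB2HSV)
m=((h[:,:,0]>125)&(h[:,:,0]<165)&(h[:,:,1]>90)).astype(np.uint8)
c=max(cv2.findContours(m,0,1)[0],key=cv2.contourArea)
for p in cv2.approxPolyDP(c,3,True)[:,0]: print(p,plane(W,p,.07)[:2].round(3))
print(W['K'][0,0],M.round(3))
E
```

```text
L [ 446.3 -231.3] -38.9 71
tapL [ 501.4 -261.5] -17.3 41
back [ 425.6 -173.4] 51.1 42
tapR [ 526.5 -221.2] -60.5 42
R [ 486.2 -176.5] -38.7 60
nose [ 531.8 -259.6] 53.2 16
[ 0.0095 -0.042   0.0049]
[0.0095 0.043  0.0048]
[ 0.0082 -0.0323  0.0084]
[0.0082 0.0337 0.0084]
[264   0] [0.39  0.252]
[182   0] [0.363 0.189]
[138  65] [0.393 0.13 ]
[140  84] [0.408 0.124]
[182 117] [0.449 0.145]
[191 118] [0.453 0.153]
[203 112] [0.452 0.165]
[247  55] [0.424 0.222]
321.6358675268775 [[ 0.    -0.956 -0.292  0.075]
 [ 1.     0.     0.     0.   ]
 [-0.    -0.292  0.956 -0.123]
 [ 0.     0.     0.     1.   ]]
```

Emit:
servo_tool(
  increments=[
    [[8.5,3,-2.4,0,0],[8.5,6.4,-5.2,0,0],[8.5,9.8,-8,0,0],[8.5,13.1,-10.6,0,0],[8.5,16.3,-13.2,0,0]],
  ],
)

```text
t: 8.25
tool_pos: [0.5143, -0.0048, 0.2483]
tool_rot: [-2.963, -1.042, 0.002]
contact_force: [-0.2, 0.3, 0.0]
opening: 0.0848
grip_force: 0.0
```

Emit:
servo_tool(
  increments=[
    [[8.5,3.4,-2.8,0,-8],[8.5,6.8,-5.6,0,-16],[8.5,10.2,-8.4,0,-24],[8.5,13.4,-10.8,0,-32],[8.5,16.3,-13.2,0,-38.6]],
  ],
)

```text
t: 8.75
tool_pos: [0.5588, 0.2004, 0.248]
tool_rot: [-2.446, -1.97, 0.002]
contact_force: [-0.1, 0.6, 0.1]
opening: 0.0849
grip_force: 0.0
```

Emit:
servo_tool(
  increments=[
    [[8.5,0,0,3,0],[8.5,0,0,6,0],[8.5,0,0,8,0],[8.5,0,0,8,0],[8.5,0,0,8,0]],
  ],
)

```text
t: 9.25
tool_pos: [0.5588, 0.1983, 0.1687]
tool_rot: [-2.452, -1.963, 0.002]
contact_force: [0.8, -0.3, 0.3]
opening: 0.0848
grip_force: 0.0
```

```bash
python3 - <<'E'
from seg import *
import pickle
A=cam('wrist');pickle.dump(A,open('w6.pkl','wb'))
o=ctrl.get_obs();T=R.from_rotvec(o['tool_rot']).as_matrix();print(o['tool_pos'],np.degrees(np.arctan2(T[1,1],T[0,1])))
uv=proj(A,(.558,.1985,.03));print(uv)
cs,_=cv2.findContours(mask(A),cv2.RETR_EXTERNAL,cv2.CHAIN_APPROX_NONE)
b=max(cs,key=lambda c:cv2.pointPolygonTest(c,tuple(map(float,uv)),True))
for p in cv2.approxPolyDP(b,2.0,True)[:,0]: print(p,(plane(A,p,.042)*1000).round(1)[:2])
W=pickle.load(open('w1.pkl','rb'))
E
```

```text
[0.55955869 0.19847048 0.17013713] -12.656861219873853
[254.23431166 181.50240947]
[245  96] [566.7 268.2]
[236 105] [558.6 263.3]
[215 163] [531.8 223.6]
[218 246] [515.7 152.3]
[225 257] [519.  140.7]
[234 260] [525.9 136.2]
[279 260] [564.2 127.6]
[289 256] [573.5 129.5]
[295 246] [580.3 137.9]
[297 159] [595.9 212.5]
[275 101] [587.9 259.8]
[268  96] [583.5 264.4]
```

```bash
python3 - <<'E'
from seg import *
import pickle
A=pickle.load(open('w6.pkl','rb'));W=pickle.load(open('w1.pkl','rb'))
b=blob(A,(255,190));z=.042
rep(A,b,[('s1',(215,163),(218,246),z),('s2',(295,246),(297,159),z),('back',(234,260),(279,260),z),('t1',(236,105),(215,163),z),('t2',(297,159),(275,101),z),('nose',(246,96),(267,96),z)])
print(tri(W,(342.5,180),A,(256.5,95.5)),tri(W,(283,156.5),A,(214.5,163)),tri(W,(300,215.5),A,(297.5,159)))
E
```

```text
s1 [523.7 187.8] 77.6 76
s2 [588.7 176.2] 77.3 80
back [548.3 131.3] -13.2 38
t1 [545.5 243.8] 55.5 53
t2 [591.5 236.7] -80.4 53
nose [575.  266.3] -12.6 14
(array([0.57529727, 0.2663761 , 0.04139915]), np.float64(0.0006274137646691985)) (array([0.52916366, 0.21878914, 0.02531298]), np.float64(0.003638120176187944)) (array([0.59724331, 0.21023828, 0.03606285]), np.float64(0.0017752571790785967))
```

Emit:
servo_tool(
  increments=[
    [[8.5,0,0,3,0],[8.5,0,0,6.5,0],[8.5,0,0,9.5,0],[8.5,0,0,11.5,0],[8.5,0,0,13.3,0]],
  ],
)

```text
t: 9.8
tool_pos: [0.5601, 0.1985, 0.0369]
tool_rot: [2.452, 1.962, 0.003]
contact_force: [-0.4, -0.2, -0.3]
opening: 0.0851
grip_force: 0.0
```

Emit:
servo_tool(
  increments=[
    [[8.5,0,0,0,0],[6.6,0,0,0,0],[6.4,0,0,0,0],[6.4,0,0,0,0],[6.4,0,0,0,0]],
  ],
  newtons=40,
)

```text
t: 10.3
tool_pos: [0.5609, 0.1988, 0.0388]
tool_rot: [2.451, 1.962, 0.006]
contact_force: [0.4, -0.3, 5.6]
opening: 0.0668
grip_force: 48.7
```

Emit:
servo_tool(
  increments=[
    [[6.0,0,0,0,0],[6.0,0,0,0,0],[6.0,0,0,0,0]],
  ],
  newtons=40,
)

```text
t: 10.6
tool_pos: [0.5609, 0.1988, 0.0388]
tool_rot: [2.451, 1.962, 0.006]
contact_force: [0.6, -0.0, 7.7]
opening: 0.0669
grip_force: 48.7
```

Emit:
servo_tool(
  increments=[
    [[6.0,0,0,-1,0],[6.0,0,0,-4,0],[6.0,0,0,-8,0],[6.0,0,0,-12,0],[6.0,0,0,-16,0]],
  ],
)

```text
t: 11.1
tool_pos: [0.5581, 0.1982, 0.1973]
tool_rot: [-2.452, -1.963, 0.002]
contact_force: [0.1, -0.3, -3.3]
opening: 0.0673
grip_force: 47.7
```

Emit:
servo_tool(
  increments=[
    [[6.0,0,0,-3,0],[6.0,0,0,-5,0],[6.0,0,0,-5,0],[6.0,0,0,-5,0]],
  ],
)

```text
t: 11.5
tool_pos: [0.5585, 0.1983, 0.2456]
tool_rot: [-2.452, -1.963, 0.001]
contact_force: [0.7, 0.1, -3.0]
opening: 0.067
grip_force: 47.7
```

```bash
python3 - <<'E'
from seg import *
import pickle
A=cam('wrist');pickle.dump(A,open('w7.pkl','wb'))
o=ctrl.get_obs();T=R.from_rotvec(o['tool_rot']).as_matrix();print(o['tool_pos'],np.degrees(np.arctan2(T[1,1],T[0,1])),o['contact_force'],o['opening'])
ty=T[:2,1];tx=T[:2,0]
d=np.array([.4785,-.215])-o['tool_pos'][:2];print('shift',d@tx,d@ty)
b=max(cv2.findContours(mask(A),0,cv2.CHAIN_APPROX_NONE)[0],key=cv2.contourArea)
zt=o['tool_pos'][2]+.003
for p in cv2.approxPolyDP(b,2.0,True)[:,0]:
    w=plane(A,p,zt)-o['tool_pos'];print(p,(1000*(T.T@w)).round(1))
E
```

```text
[0.55803646 0.19822141 0.24423756] -12.650912501337627 [-0.74992374  0.04448886 -3.07136012] 0.06698071700547173
shift -0.42060842065944126 0.012894192341946192
[232 105] [69.6 -7.7 -3.1]
[224 109] [ 68.2 -10.7  -3.1]
[216 120] [ 64.2 -13.7  -3. ]
[176 236] [ 17.  -32.   -2.9]
[166 238] [ 16.1 -36.2  -2.9]
[143 280] [ -3.9 -47.8  -2.9]
[151 289] [ -8.4 -44.8  -2.9]
[156 289] [ -8.4 -42.6  -2.9]
[156 275] [ -1.4 -42.   -2.9]
[171 248] [ 11.5 -34.5  -2.9]
[177 248] [ 11.5 -32.   -2.9]
[185 353] [-43.2 -32.1  -2.8]
[194 352] [-42.6 -27.9  -2.9]
[198 342] [-36.9 -25.7  -2.9]
[230 342] [-36.8 -10.9  -2.9]
[250 347] [-39.7  -1.6  -2.9]
[280 342] [-36.8  12.3  -3. ]
[314 342] [-36.8  28.   -3. ]
[316 351] [-42.   29.2  -3. ]
[326 353] [-43.1  34.   -3. ]
[329 306] [-17.2  33.7  -3.1]
[333 298] [-13.   35.2  -3.1]
[331 282] [-4.9 33.7 -3.1]
[334 247] [12.  33.8 -3.1]
[339 246] [12.4 35.9 -3.1]
[356 278] [-2.9 44.4 -3.1]
[356 289] [-8.4 44.9 -3.1]
[360 289] [-8.4 46.6 -3.1]
[369 278] [-2.9 50.  -3.1]
[344 237] [16.6 37.6 -3.1]
[335 236] [17.  33.9 -3.1]
[319 184] [39.5 25.9 -3.1]
[292 113] [66.8 14.4 -3.1]
[280 105] [69.6  9.9 -3.1]
```

Emit:
servo_tool(
  increments=[
    [[6.0,-3,0.1,0,0],[6.0,-7.5,0.2,0,0],[6.0,-12,0.3,0,0],[6.0,-16.5,0.5,0,0],[6.0,-21,0.6,0,0]],
  ],
)

```text
t: 12.05
tool_pos: [0.5171, -0.0091, 0.2434]
tool_rot: [-2.45, -1.962, 0.005]
contact_force: [0.4, -0.3, -2.1]
opening: 0.067
grip_force: 47.7
```

Emit:
servo_tool(
  increments=[
    [[6.0,-4.5,0.1,0,8],[6.0,-9,0.2,0,16],[6.0,-13.5,0.4,0,24],[6.0,-18,0.6,0,32],[6.0,-21,0.7,0,38]],
  ],
)

```text
t: 12.55
tool_pos: [0.4779, -0.2162, 0.2435]
tool_rot: [-2.959, -1.046, 0.005]
contact_force: [0.2, 0.2, -3.3]
opening: 0.0669
grip_force: 47.7
```

Emit:
servo_tool(
  increments=[
    [[6.0,0,0,0,8],[6.0,0,0,0,16],[6.0,0,0,0,24],[6.0,0,0,0,32],[6.0,0,0,0,40]],
  ],
)

```text
t: 13.05
tool_pos: [0.4786, -0.2136, 0.2433]
tool_rot: [-3.139, 0.027, 0.007]
contact_force: [-0.8, -0.2, -1.8]
opening: 0.0669
grip_force: 47.7
```

Emit:
servo_tool(
  increments=[
    [[6.0,0,0,0,8],[6.0,0,0,0,16],[6.0,0,0,0,24],[6.0,0,0,0,32],[6.0,0,0,0,38.3]],
  ],
)

```text
t: 13.55
tool_pos: [0.4787, -0.2135, 0.2433]
tool_rot: [-2.958, 1.055, 0.008]
contact_force: [0.2, 0.7, -2.5]
opening: 0.0673
grip_force: 47.7
```

Emit:
servo_tool(
  increments=[
    [[6.0,0,0,0,0],[6.0,0,0,0,0],[6.0,0,0,0,0]],
  ],
)

```text
t: 13.85
tool_pos: [0.4794, -0.214, 0.2452]
tool_rot: [-2.962, 1.045, 0.003]
contact_force: [-0.9, -0.4, -2.3]
opening: 0.0668
grip_force: 47.7
```

```bash
python3 - <<'E'
from seg import *
import pickle
A=cam('wrist');B=cam('side');S=cam('scene');pickle.dump((A,B,S),open('w8.pkl','wb'))
o=ctrl.get_obs();T=R.from_rotvec(o['tool_rot']).as_matrix();print(o['tool_pos'],np.degrees(np.arctan2(T[1,1],T[0,1])),o['contact_force'],o['opening'],o['q'].round(2))
d=np.array([.4785,-.215])-o['tool_pos'][:2];print('shift',d@T[:2,0],d@T[:2,1])
cv2.imwrite('pics/hold.png',np.hstack([cv2.resize(A['img'],(400,300)),cv2.resize(B['img'][120:285,170:390],(400,300),interpolation=cv2.INTER_CUBIC)])[:,:,::-1])
E
```

```text
[ 0.47970498 -0.21418602  0.24607695] -128.91095848061522 [ 0.70185511  0.91939752 -2.53160576] 0.06684917122751169 [-0.56 -0.19  1.85 -0.    1.48  1.69]
shift -0.0004263496480417453 0.0013902401344551539
```

View pics/hold.png

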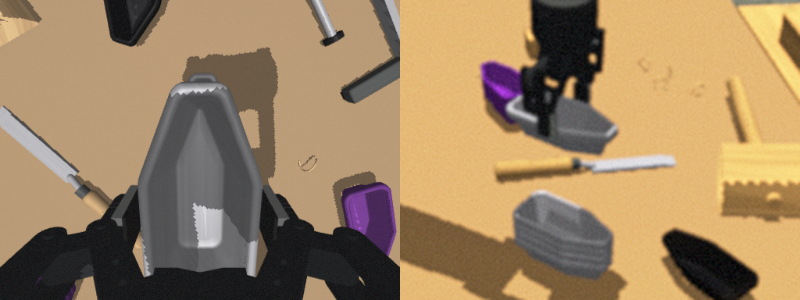

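The held tray hangs level; the pile's nose peeks out beyond it at (202,75), slightly left of the held nose's middle at about (203,90). I'll measure that.

```bash
python3 - <<'E'
from seg import *
import pickle
A,B,S=pickle.load(open('w8.pkl','rb'))
o=ctrl.get_obs();T=R.from_rotvec(o['tool_rot']).as_matrix()
m=mask(A);b=max(cv2.findContours(m,0,cv2.CHAIN_APPROX_NONE)[0],key=cv2.contourArea)[:,0]
for y in range(b[:,1].min(),b[:,1].min()+34,3):
    r=np.where(m[y,200:330])[0]+200
    print(y,r.min(),r.max(),*[(1000*(T.T@(plane(A,(u,y),.084)-o['tool_pos'])))[:2].round(1) for u in(r.min(),r.max())],*[(1000*(T.T@(plane(A,(u,y),o['tool_pos'][2]+.003)-o['tool_pos'])))[:2].round(1) for u in(r.min(),r.max())])
E
```

```text
94 247 271 [70.2 -8. ] [70.2 12.4] [72.7 -3.7] [72.7  4.8]
97 244 275 [ 67.7 -10.5] [67.7 15.8] [71.7 -4.8] [71.7  6.3]
100 242 276 [ 65.2 -12.3] [65.3 16.7] [70.6 -5.5] [70.6  6.6]
103 240 277 [ 62.7 -14. ] [62.8 17.6] [69.6 -6.3] [69.6  7. ]
106 230 282 [ 60.2 -22.6] [60.3 22. ] [68.5 -9.9] [68.6  8.8]
109 224 288 [ 57.7 -27.8] [57.8 27.2] [ 67.5 -12.1] [67.5 11. ]
112 221 291 [ 55.2 -30.5] [55.3 29.9] [ 66.4 -13.2] [66.5 12.1]
115 219 293 [ 52.7 -32.3] [52.7 31.7] [ 65.4 -13.9] [65.4 12.9]
118 217 295 [ 50.1 -34.1] [50.2 33.5] [ 64.3 -14.7] [64.3 13.7]
121 216 296 [ 47.6 -35.1] [47.6 34.5] [ 63.2 -15.1] [63.3 14.1]
124 215 297 [ 45.  -36.1] [45.1 35.5] [ 62.1 -15.5] [62.2 14.5]
127 214 298 [ 42.4 -37. ] [42.5 36.4] [ 61.1 -15.9] [61.1 14.9]
```

Emit:
servo_tool(
  increments=[
    [[6.0,0,0.2,2.5,0],[6.0,0,0.2,5.5,0],[6.0,0,0.2,8.5,0],[6.0,0,0.2,10.5,0],[6.0,0,0.2,11.6,0]],
  ],
)

```text
t: 14.5
tool_pos: [0.4774, -0.2151, 0.1279]
tool_rot: [-2.961, 1.046, 0.005]
contact_force: [-0.5, 0.1, -3.0]
opening: 0.0669
grip_force: 47.6
```

Emit:
servo_tool(
  increments=[
    [[6.0,0,0,0,0],[6.0,0,0,0.4,0],[6.0,0,0,0.8,0],[6.0,0,0,1.1,0],[6.0,0,0,1.4,0]],
  ],
)

```text
t: 15.0
tool_pos: [0.4789, -0.216, 0.1168]
tool_rot: [2.962, -1.047, 0.002]
contact_force: [0.2, 0.5, -2.2]
opening: 0.0667
grip_force: 47.7
```

Emit:
servo_tool(
  increments=[
    [[6.0,0,0,0.2,0],[6.0,0,0,0.4,0],[6.0,0,0,0.6,0],[6.0,0,0,0.8,0],[6.0,0,0,1.0,0]],
  ],
)

```text
t: 15.5
tool_pos: [0.4785, -0.2158, 0.1062]
tool_rot: [2.962, -1.047, 0.0]
contact_force: [-0.8, -0.0, -1.9]
opening: 0.0668
grip_force: 47.7
```

No contact so far. It's 11 mm from home, so I'll continue slowly.

Emit:
servo_tool(
  increments=[
    [[6.0,0,0,0.2,0],[6.0,0,0,0.4,0],[6.0,0,0,0.6,0],[6.0,0,0,0.8,0],[6.0,0,0,0.8,0]],
  ],
)

```text
t: 16.0
tool_pos: [0.4783, -0.2156, 0.0979]
tool_rot: [-2.962, 1.047, 0.001]
contact_force: [-0.2, -0.6, -3.0]
opening: 0.0671
grip_force: 47.7
```

Emit:
servo_tool(
  increments=[
    [[6.0,0,0,0.1,0],[6.0,0,0,0.2,0],[6.0,0,0,0.2,0]],
  ],
)

```text
t: 16.3
tool_pos: [0.4786, -0.2158, 0.0964]
tool_rot: [2.962, -1.047, 0.0]
contact_force: [0.3, -0.9, -2.0]
opening: 0.067
grip_force: 47.7
```

Emit:
servo_tool(
  increments=[
    [[6.0,0,0,0.1,0],[6.0,0,0,0.1,0],[6.0,0,0,0.2,0],[6.0,0,0,0.2,0]],
  ],
)

```text
t: 16.7
tool_pos: [0.4787, -0.2163, 0.0958]
tool_rot: [2.961, -1.047, -0.0]
contact_force: [-4.0, 1.6, 8.0]
opening: 0.0671
grip_force: 53.3
```

Emit:
servo_tool(
  increments=[
    [[6.0,0,0,0.1,0],[6.0,0,0,0.1,0],[6.0,0,0,0.1,0]],
  ],
)

```text
t: 17.0
tool_pos: [0.4787, -0.2166, 0.0956]
tool_rot: [2.96, -1.047, -0.0]
contact_force: [-6.1, 2.0, 11.2]
opening: 0.0671
grip_force: 55.1
```

Emit:
servo_tool(
  increments=[
    [[7.0,0,0,0,0],[7.4,0,0,0,0],[7.8,0,0,0,0],[8.2,0,0,0,0],[8.5,0,0,0,0]],
  ],
)

```text
t: 17.5
tool_pos: [0.4784, -0.2157, 0.093]
tool_rot: [-2.962, 1.047, 0.0]
contact_force: [0.4, -0.2, 0.2]
opening: 0.0849
grip_force: 0.0
```

Emit:
servo_tool(
  increments=[
    [[8.5,0,0,0,0],[8.5,0,0,-2,0],[8.5,0,0,-6,0],[8.5,0,0,-10,0],[8.5,0,0,-14.5,0]],
  ],
)

```text
t: 18.0
tool_pos: [0.4779, -0.2153, 0.2388]
tool_rot: [-2.961, 1.047, 0.003]
contact_force: [0.4, -1.0, 0.9]
opening: 0.085
grip_force: 0.0
```

Emit:
servo_tool(
  increments=[
    [[8.5,4,0,0,0],[8.5,8,0,0,0],[8.5,8,0,0,0],[8.5,8,0,0,0]],
  ],
)

```text
t: 18.4
tool_pos: [0.5407, -0.2662, 0.2373]
tool_rot: [-2.961, 1.048, 0.003]
contact_force: [-1.1, -0.3, 0.1]
opening: 0.0847
grip_force: 0.0
```

```bash
python3 - <<'E'
from seg import *
import pickle
A=cam('wrist');B=cam('side');S=cam('scene');pickle.dump((A,B,S),open('w9.pkl','wb'))
r=lambda i:cv2.resize(i,(266,200),interpolation=cv2.INTER_CUBIC)
cv2.imwrite('pics/end.png',cv2.resize(np.hstack([r(A['img']),r(B['img'][200:290,220:340]),r(S['img'][190:265,170:270])]),None,fx=1.0,fy=1.0)[:,:,::-1])
m=mask(A);b=max(cv2.findContours(m,0,cv2.CHAIN_APPROX_NONE)[0],key=cv2.contourArea)
for p in cv2.approxPolyDP(b,2.0,True)[:,0]: print(p,(plane(A,p,.098)*1000).round(1)[:2])
for X in(B,S):
    c=proj(X,(.478,-.215,.06));bb=blob(X,tuple(map(float,c)));print(cv2.approxPolyDP(bb.astype(np.int32)[:,None],1.5,True)[:,0].tolist())
    print([proj(X,(.4785+.070*.778-.0*.628,-.215-.07*.628,z)).round(1).tolist() for z in(.042,.056,.07,.084,.098)])
E
```

```text
[249 173] [ 550.  -265.7]
[241 178] [ 550.8 -257.6]
[226 217] [ 531.8 -224.7]
[219 246] [ 514.3 -201.4]
[221 310] [ 461.2 -158. ]
[224 319] [ 451.4 -153.5]
[235 325] [ 439.3 -157.3]
[276 325] [ 414.  -188.6]
[287 319] [ 412.8 -201.3]
[290 310] [ 419.2 -209.9]
[291 235] [ 482.1 -258.6]
[269 177] [ 536.6 -276.6]
[262 173] [ 543.1 -274.2]
[[243, 221], [233, 231], [234, 252], [243, 261], [261, 270], [278, 272], [285, 263], [286, 244], [274, 231], [249, 220]]
[[284.2, 263.9], [284.4, 259.6], [284.5, 255.2], [284.7, 250.8], [284.9, 246.3]]
[[208, 207], [206, 209], [208, 239], [217, 250], [220, 250], [227, 238], [226, 208], [224, 206]]
[[219.0, 244.8], [218.8, 241.2], [218.7, 237.5], [218.5, 233.8], [218.3, 230.1]]
```

View pics/end.png

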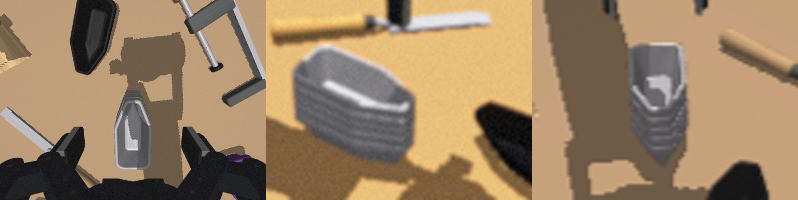

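```bash
python3 -c "
from h import *
print(ctrl.finish_job())"
```

```text
the job is handed in; nothing more can be done
None
```

I handed the job in at about 18.5 s of the 72 s allowed. The crosswise tray was swung round on the pile until it dropped home, then the single tray was turned to match, lowered into it and released. The last pictures show five aligned rims. When the second tray met the pile it was about 0.8 mm above the fully-home height, and I did not press it down or re-measure it after release.

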